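# Shim the soft corner of a jig plate

### The arm

A 6-joint arm with a two-finger parallel gripper is mounted at the origin on the work surface; the furniture and walls round the work are solid. World frame = base frame: x ahead of the robot, y to its left, z up, the work surface at z = 0. Lengths are in m, angles in rad, forces in N, time in s.
With the tool pointing down it reaches from about 0.35 to 0.775 m from the base axis. Payload 7.3 kg.
Tool frame: the origin (TCP) lies on the centre line of the jaws, within the pads' length; the fingertips stand 17 mm ahead of it and the grasp point (between the pads) lies 2 mm behind it (robot.tcp_to_tips is the distance from the TCP to the fingertips, in m); z points along the fingers, y is the line along which they close (so a half turn about z gives the same grasp; the last joint's range is limited). The gripper opens to 92 mm and grips with 3 to 60 N. Pads are 19 mm wide; open, the fingers measure 130 mm over their backs; the gripper's body (75 mm by 190 mm) begins 47 mm behind the grasp point.
Start: joints at [-1.266, 0.342, 1.524, -0, 1.275, -0.146], TCP at [0.229, -0.473, 0.244] pointing down, gripper open.
Joint ranges: [-2.53, 2.53], [-0.77, 2.02], [0.04, 2.7], [-1, 4.14], [0.28, 2.66], [-3.11, 3.11]. Speed limits (rad/s): [2.57, 2.57, 3.14, 3.14, 3.14, 3.14].

### API

Orientations are given as [roll, pitch, yaw] about the fixed x, y, z axes, in that order (R = Rz(yaw) Ry(pitch) Rx(roll)).
In Python, from cell import robot gives the robot as it stands. The module is installed in compiled form; this text tells all that it offers.
- The arm moves only by the tool carry_out, never from a script. Its argument "commands" is a list of rows, each a list of 3 entries, a list of its own where there are three numbers: the shift along the tool's x, y, z in m, then the turn about the tool's z in rad, then the opening, from 0 (shut) to 1 (fully open). In form: [[[dx, dy, dz], yaw, claw], ...]. A call has 1 to 20 rows; each row shifts and turns the commanded pose from where the row before left it, along the tool's axes as they then stand; what a row does not reach is not made up. A row lasts 1/8 s, in which the tool goes at most 62.5 mm and 10.7 degrees, less where a joint would pass 70% of its speed; a pose out of reach is approached as far as the arm can. A call is refused whole if a number of a shift passes 0.0625 or a number of a turn 0.188, either way. A call with a gripper value outside its range is refused whole. The fingers move at their own pace and stop on an object; "newtons" is the grip in N (left out, the last holds). Time passes only in rows, so rows that do not move let the fingers close. It gives the time, the measured TCP pose, the force, the opening and the grip force at its end, in the units of the state.
- robot.observe(): the state, without advancing time (a new reading comes with each control period).
- robot.read_camera(name): name is "scene" or "top" or "wrist"; returns a dict with "pixels" (400x640x3 uint8, red, green, blue), "fx", "fy", "cx", "cy" (pixels), "k1" (the pictures are not rectified: a ray, as slopes to the right and down, at radius r is drawn at 1 + k1 r^2 times it, then the intrinsics apply), "view" (4x4, takes a point from world to camera coordinates); the wrist camera has in their place "T_tool_cam" (4x4, takes a point from camera to tool coordinates, whose origin is the TCP and whose axes are the flange's). Camera axes: x right, y up, looking along -z (the intrinsics and any distortion apply to the point x, -y, -z); pixel columns grow to the right and rows downward; lengths in m; the calibration is good to about 2 mm. A picture is of the moment at which its call begins: read the wrist's pose just before it. There is no depth.
- robot.hand_in(): hands the job in; it is judged then, once.
Trained networks look in a picture, given as the dict that the camera call returned (one of the last four; its "shot" number tells which), for a name from the list of things; names that differ only in an ending like _2 or _b are one class to them, and where a whole thing is asked for, a point or a joint stands for the part that bears it (a point fixed in the world has none). Each returns a list of dicts, best first, with "p" (0 to 1); they miss things now and then, are a little off and sometimes report something else, mostly with a low value. They report only what shows in the picture. A call takes as long as a camera call. They do not tell look-alikes from the thing itself.
- robot.find_in(picture, name): "at" ([column, row] in pixels, amid what is visible of it).
- robot.tip_of(picture, name): "at" ([column, row] in pixels: a listed point, or the origin of a listed thing).
The state is a dict: "time": time; "qpos": joint angles; "qvel": joint speeds; "joint_efforts": joint torques, N m; "tool_pos": TCP position; "tool_rot": TCP orientation; "contact_force": force on the tool from outside, world axes, zero at the start; "torque": the same for the moment, N m; "opening": finger opening in m; "grip_force": force on a finger pad.
Only numpy, scipy, OpenCV 4.12 (cv2) and the standard library are available. Lean on these libraries where they do the work, as an engineer would, in place of code of your own. Each camera call takes 0.05 s, during which the arm holds its last target. There are 200 camera calls.

### The job

One corner of the aluminium jig plate is not supported: press on the corners with the fingertips, one after another, until you find the one that rocks down under the push. Then push that corner's brass shim in under the plate by its turned-up tab until the tab lies flat against the plate's edge, and leave the other three shims where they lie. Last, press firmly on that same corner once more for a moment to prove that it no longer rocks, and move clear; lift nothing and do not disturb the other things.

Things in the scene. Friction and masses are not known exactly. Their poses are not given: they have to be found in the camera images.
- bed: fixed grey steel bed, 204 (its x) x 300 (its y) x 12 mm, flat on the bench; origin at the centre of its underside; x points away from the robot, y to the left (turned up to 0.35 rad). Its face has two 10 mm dowels, 32 mm above the bench, and a guide for each shim: two dark rails 6 mm high along the bed's y
- plate: loose aluminium jig plate, 170 x 170 x 12 mm, 1.5 kg, square with the bed, kept by the dowels; origin at the centre of its underside, 17 mm above the bench. It rests on corner lands, but one, not known which, is 5 mm low: under 4 to 6 N (press with 8 to 12) that corner tips down, 4 mm at the marked place, and rises when let go; the others give under 1 mm. In its middle a 69 mm ring, 7 mm high, holds a bearing
- corner_near_left (a point): the place to press on the top face of the plate at its near left corner (towards the robot, its left, +y), 19 mm in from both edges, right above the corner's land, about 29 mm above the bench
- corner_near_right (a point): the place to press on the top face of the plate at its near right corner (towards the robot, its right, -y), 19 mm in from both edges, right above the corner's land, about 29 mm above the bench
- corner_far_left (a point): the place to press on the top face of the plate at its far left corner (away from the robot, its left, +y), 19 mm in from both edges, right above the corner's land, about 29 mm above the bench
- corner_far_right (a point): the place to press on the top face of the plate at its far right corner (away from the robot, its right, -y), 19 mm in from both edges, right above the corner's land, about 29 mm above the bench
- shim_near_left: slotted brass shim of the near left corner, 80 g, loose in its guide: forked leaf 36 x 35 x 4.5 mm pointing to the plate, outer end turned up as a tab 36 mm wide, 4 thick, 26 high. Origin: foot of the tab's inner face. Starts 37-43 mm out from the plate's edge; home, the tab lies on that edge, origin at bed y = +85 mm. Slides along bed -y; a full land stops it within 14 mm
- shim_near_right: slotted brass shim of the near right corner, 80 g, loose in its guide: forked leaf 36 x 35 x 4.5 mm pointing to the plate, outer end turned up as a tab 36 mm wide, 4 thick, 26 high. Origin: foot of the tab's inner face. Starts 37-43 mm out from the plate's edge; home, the tab lies on that edge, origin at bed y = -85 mm. Slides along bed +y; a full land stops it within 14 mm
- shim_far_left: slotted brass shim of the far left corner, 80 g, loose in its guide: forked leaf 36 x 35 x 4.5 mm pointing to the plate, outer end turned up as a tab 36 mm wide, 4 thick, 26 high. Origin: foot of the tab's inner face. Starts 37-43 mm out from the plate's edge; home, the tab lies on that edge, origin at bed y = +85 mm. Slides along bed -y; a full land stops it within 14 mm
- shim_far_right: slotted brass shim of the far right corner, 80 g, loose in its guide: forked leaf 36 x 35 x 4.5 mm pointing to the plate, outer end turned up as a tab 36 mm wide, 4 thick, 26 high. Origin: foot of the tab's inner face. Starts 37-43 mm out from the plate's edge; home, the tab lies on that edge, origin at bed y = -85 mm. Slides along bed +y; a full land stops it within 14 mm
- bearing: 52 x 12 mm ball bearing lying in the nest ring on the plate; not to be disturbed
- tape_roll: roll of masking tape, 90 x 24 mm; bystander
- marker: black and white marker, 124 mm, lying; bystander
- mallet: rubber mallet, 252 mm, lying right of the work; bystander
- hex_key: black hex key, 93 mm, lying left of the work; bystander
- bearing_b: 52 x 12 mm ball bearing lying on the bench; bystander
Things that resemble listed ones, but are neither listed nor needed, are in the scene too. What is shaped like the plate but turquoise is not meant.

How it is judged:
By the outcome, as a careful person would: the job done as asked, in the order asked, and still so for the second after the job is handed in, with the robot touching nothing.
It also fails if it takes over 54 s, if anything falls off the work surface, if the arm or the gripper's body presses on something with over 40 N, if the wrist force passes 120 N, or if a joint passes its speed limit or range.

## Working session

There is one attempt and no reset: what is moved stays moved. The work goes in short steps, Python scripts to look and compute and a tool call to move; the robot and the scene stay as the last step left them, time stands still between calls to the robot, and variables do not carry over. Pictures are saved under pics/ and viewed, at most 10 in all, crops included, and the job is handed in when it is done.

Besides the shell and the picture viewer there is one more tool, called by a JSON object that holds its "name" and its "arguments", one argument or row to a line. carry_out: Moves the arm, as the interface text tells. Its arguments: {"type":"object","properties":{"commands":{"type":"array"},"newtons":{"type":"number"}},"required":["commands"]}

```bash
mkdir -p pics; ls; cat > h.py <<'E'
import numpy as np, cv2
from cell import robot
def ray(cam,px):
    u=np.array([(px[0]-cam["cx"])/cam["fx"],(px[1]-cam["cy"])/cam["fy"]]); s=u.copy()
    for _ in range(20): s=u/(1+cam["k1"]*(s@s))
    d=np.array([s[0],-s[1],-1.])
    V=np.array(cam["view"]); R=V[:3,:3]; o=-R.T@V[:3,3]
    return o,R.T@d
def atz(cam,px,z):
    o,d=ray(cam,px); return o+d*(z-o[2])/d[2]
def proj(cam,p):
    V=np.array(cam["view"]); c=V[:3,:3]@np.array(p)+V[:3,3]
    s=np.array([c[0],-c[1]])/-c[2]; s=s*(1+cam["k1"]*(s@s))
    return np.array([cam["fx"]*s[0]+cam["cx"],cam["fy"]*s[1]+cam["cy"]])
def save(cam,n,crop=None,k=1):
    im=cam["pixels"][:,:,::-1]
    if crop: im=im[crop[1]:crop[3],crop[0]:crop[2]]
    cv2.imwrite("pics/"+n,cv2.resize(im,None,fx=k,fy=k,interpolation=cv2.INTER_CUBIC))
E
python3 - <<'E'
from h import *
s=robot.observe(); print({k:np.round(v,3).tolist() for k,v in s.items()}, robot.tcp_to_tips)
t=robot.read_camera("top"); c=robot.read_camera("scene")
save(t,"top.png",k=1.25); save(c,"scene.png",k=1.25)
names=[("plate",.017)]+[("corner_%s_%s"%(a,b),.029) for a in("near","far") for b in("left","right")]+[("shim_%s_%s"%(a,b),.012) for a in("near","far") for b in("left","right")]
for n,z in names:
    for cn,cam in(("top",t),("scene",c)):
        for r in robot.tip_of(cam,n)[:3]: print(n,cn,np.round(r["at"],1),round(r["p"],2),np.round(atz(cam,r["at"],z),4)[:2])
E
```

```text
pics
{'time': 0.0, 'qpos': [-1.266, 0.343, 1.525, -0.0, 1.275, -0.146], 'qvel': [0.001, 0.0, 0.001, 0.0, -0.002, -0.0], 'joint_efforts': [-0.001, -43.125, -24.422, 0.072, 0.056, -0.0], 'tool_pos': [0.229, -0.472, 0.243], 'tool_rot': [-3.14, -0.0, 0.451], 'contact_force': [-0.133, 0.164, -0.097], 'torque': [0.051, 0.011, 0.011], 'grip_force': 0.0, 'opening': 0.092} 0.017
plate top [266.5 203.4] 0.89 [0.5272 0.1029]
plate top [367.5 278.6] 0.74 [ 0.2976 -0.226 ]
plate scene [277.4 232.4] 0.65 [0.5372 0.1202]
plate scene [418.3 216.4] 0.39 [ 0.2861 -0.2164]
corner_near_left top [241.5 221.6] 0.8 [0.4652 0.1783]
corner_near_left top [340.  272.9] 0.8 [ 0.313  -0.1384]
corner_near_left scene [276.4 248.1] 0.95 [0.4684 0.1869]
corner_near_left scene [395.5 225.7] 0.61 [ 0.2971 -0.1114]
corner_near_right top [285.  221.8] 0.72 [0.4685 0.0402]
corner_near_right top [367.1 308.7] 0.71 [ 0.2061 -0.2247]
corner_near_right scene [312.4 228.8] 0.85 [0.4625 0.0548]
corner_near_right scene [329.9 224. ] 0.24 [0.4426 0.0032]
corner_far_left top [247.3 179. ] 0.97 [0.6031 0.1667]
corner_far_left top [368.7 248.4] 0.79 [ 0.3919 -0.2273]
corner_far_left top [226.2 219.5] 0.37 [0.4705 0.2271]
corner_far_left scene [245.7 225.3] 0.8 [0.6189 0.167 ]
corner_far_right top [395.9 284.9] 0.8 [ 0.2812 -0.3136]
corner_far_right top [286.2 182.7] 0.69 [0.5947 0.0412]
corner_far_right scene [280.3 213.9] 0.73 [0.5915 0.0569]
shim_near_left top [415.8 215.2] 0.57 [ 0.5034 -0.3793]
shim_near_left top [310.2 127.5] 0.2 [ 0.7848 -0.0299]
shim_near_left scene [262.1 259.7] 0.52 [0.4763 0.2315]
shim_near_left scene [229.2 243.5] 0.31 [0.6014 0.2419]
shim_near_right top [305.6 223.9] 0.4 [ 0.465 -0.025]
shim_near_right scene [334.2 224.5] 0.44 [ 0.4497 -0.0239]
shim_far_left top [227.8 184. ] 0.69 [0.5877 0.2317]
shim_far_right top [302.5 181.4] 0.42 [ 0.6034 -0.0104]
shim_far_right scene [297.4 208.3] 0.52 [ 0.5987 -0.0217]
```

View pics/top.png

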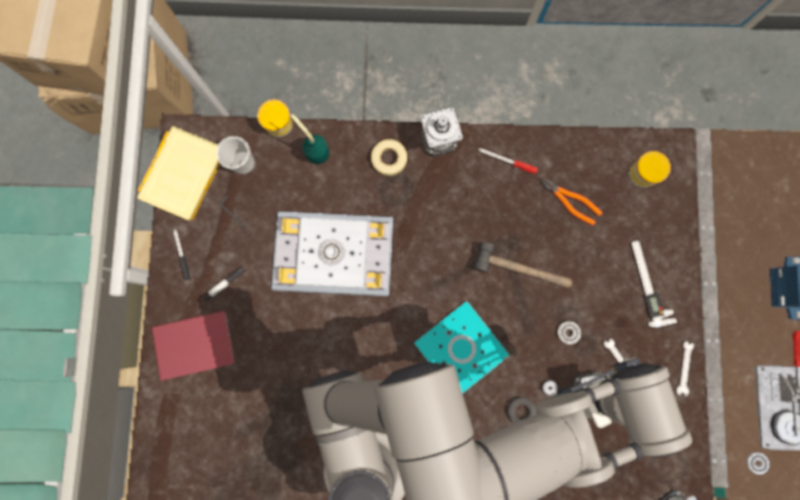

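View pics/scene.png

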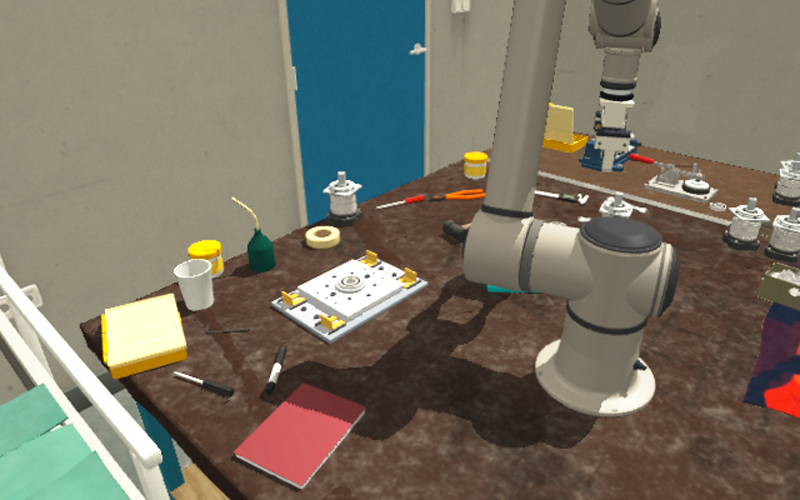

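The silver plate on the grey bed at about (266,202) in the native top image fits the description. The look-alike is the turquoise plate at about (370,278), which is excluded. The mallet, tape, marker and bearing_b lie clear of the bed. Next I'll move over the bed for a close wrist view.

{"name": "carry_out", "arguments": {
  "commands": [
    [[0, 0, -0.01], -0.18, 0],
    [[0, 0, -0.01], -0.18, 0],
    [[0, 0, -0.01], -0.18, 0],
    [[0, 0, -0.01], -0.18, 0],
    [[0, 0, -0.01], -0.18, 0],
    [[0, 0, -0.01], -0.18, 0],
    [[0.053, 0.0225, 0], 0, 0],
    [[0.053, 0.0225, 0], 0, 0],
    [[0.053, 0.0225, 0], 0, 0],
    [[0.053, 0.0225, 0], 0, 0],
    [[0.053, 0.0225, 0], 0, 0],
    [[0.053, 0.0225, 0], 0, 0],
    [[0.053, 0.0225, 0], 0, 0],
    [[0.053, 0.0225, 0], 0, 0],
    [[0.053, 0.0225, 0], 0, 0],
    [[0.053, 0.0225, 0], 0, 0],
    [[0.053, 0.0225, 0], 0, 0],
    [[0, 0, 0], 0, 0]
  ]
}}

```text
time: 3.25
tool_pos: [0.5001, 0.1034, 0.3031]
tool_rot: [-3.141, -0.001, 1.536]
contact_force: [-0.3, -0.3, 0.3]
opening: 0.0002
grip_force: 0.0
```

```bash
cat >> h.py <<'E'
from scipy.spatial.transform import Rotation as Ro
def wrist():
    s=robot.observe(); w=robot.read_camera("wrist")
    T=np.eye(4); T[:3,:3]=Ro.from_euler("xyz",s["tool_rot"]).as_matrix(); T[:3,3]=s["tool_pos"]
    w["view"]=np.linalg.inv(T@np.array(w["T_tool_cam"])); return s,w
E
python3 - <<'E'
from h import *
s,w=wrist(); print(np.round(s["tool_pos"],4),np.round(s["tool_rot"],4),s["time"]); print(np.round(w["T_tool_cam"],3))
save(w,"w1.png",k=1.25)
t=robot.read_camera("top"); c=robot.read_camera("scene")
names=[("plate",.017)]+[("corner_%s_%s"%(a,b),.029) for a in("near","far") for b in("left","right")]+[("shim_%s_%s"%(a,b),.012) for a in("near","far") for b in("left","right")]
for n,z in names:
    for cn,cam in(("wrist",w),("top",t),("scene",c)):
        for r in robot.tip_of(cam,n)[:2]: print(n,cn,np.round(r["at"],1),round(r["p"],2),np.round(atz(cam,r["at"],z),4)[:2])
E
```

```text
[0.5001 0.1034 0.3031] [-3.1412e+00 -6.0000e-04  1.5358e+00] 3.25
[[-0.001  0.966  0.259  0.07 ]
 [ 1.     0.001 -0.     0.001]
 [-0.     0.259 -0.966 -0.142]
 [ 0.     0.     0.     1.   ]]
plate wrist [345.6 161.3] 0.81 [0.5391 0.1114]
plate top [264.3 206. ] 0.94 [0.5186 0.1096]
plate top [367.7 280.2] 0.67 [ 0.2926 -0.2267]
plate scene [419.4 217. ] 0.97 [ 0.2818 -0.2155]
plate scene [277.2 230.4] 0.95 [0.5454 0.1133]
corner_near_left wrist [295.  116.4] 0.73 [0.4704 0.1767]
corner_near_left wrist [345.5 164.2] 0.6 [0.5379 0.109 ]
corner_near_left top [338.9 275. ] 0.7 [ 0.3064 -0.1351]
corner_near_left scene [394.1 225.2] 0.91 [ 0.3016 -0.111 ]
corner_near_left scene [276.  247.7] 0.69 [0.4705 0.1863]
corner_near_right wrist [296.4 212.1] 0.9 [0.4648 0.0409]
corner_near_right top [284.2 221. ] 0.88 [0.4709 0.0428]
corner_near_right scene [312.2 231.2] 0.67 [0.4544 0.0644]
corner_near_right scene [222.2 298.6] 0.64 [0.4126 0.4052]
corner_far_left wrist [390.9 116. ] 0.75 [0.6004 0.1727]
corner_far_left top [372.6 249. ] 0.74 [ 0.3904 -0.2396]
corner_far_left top [455.9 266.2] 0.7
[... 394 characters left out ...]
 233. ] 0.44 [0.5182 0.1327]
shim_near_left wrist [295.   73.6] 0.6 [0.4722 0.2335]
shim_near_left top [229.3 219.1] 0.61 [0.4736 0.2206]
shim_near_left scene [264.9 262.8] 0.72 [0.4607 0.2357]
shim_near_left scene [278.1 249.9] 0.53 [0.4777 0.1734]
shim_near_right wrist [343.5 162.5] 0.5 [0.5364 0.109 ]
shim_near_right top [305.1 223.3] 0.69 [ 0.4669 -0.0234]
shim_near_right scene [329.3 220.5] 0.48 [ 0.4754 -0.0315]
shim_far_left wrist [392.6  70. ] 0.79 [0.6055 0.2337]
shim_far_left top [455.9 262. ] 0.38 [ 0.3579 -0.5061]
shim_far_left scene [228.4 242.7] 0.67 [0.6063 0.2409]
shim_far_right top [309.3 182.5] 0.58 [ 0.6004 -0.0327]
shim_far_right scene [294.7 208.2] 0.55 [ 0.6056 -0.0166]
```

View pics/w1.png

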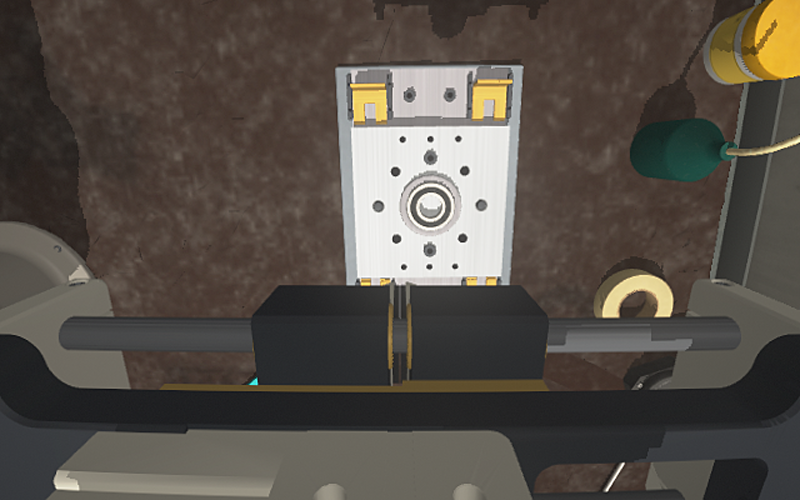

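The wrist view shows the silver plate with its bearing at native (344,164). The left shims are at about (295,80) and (392,78), and the right shims show at about (300,226) and (387,226). Next is a close crop to measure the edges.

```bash
python3 - <<'E'
from h import *
s,w=wrist(); save(w,"w2.png",crop=(262,45,424,240),k=3)
np.savez("w2.npz",**{k:w[k] for k in("pixels","fx","fy","cx","cy","k1","view")})
g=cv2.cvtColor(w["pixels"],cv2.COLOR_RGB2GRAY)
for r in(110,150,200,215): print(r,list(zip(range(268,300),g[r,268:300])) and g[r,270:296].tolist(), g[r,396:424].tolist())
E
```

```text
110 [65, 145, 165, 167, 165, 165, 167, 167, 167, 165, 157, 228, 241, 237, 234, 231, 233, 236, 235, 234, 235, 234, 232, 234, 236, 236] [231, 231, 231, 232, 233, 233, 233, 232, 234, 235, 242, 205, 171, 176, 177, 177, 178, 180, 190, 103, 72, 78, 78, 78, 77, 76, 76, 76]
150 [97, 94, 88, 114, 168, 176, 174, 173, 174, 174, 175, 170, 170, 235, 243, 238, 236, 234, 236, 237, 236, 237, 238, 235, 233, 239] [229, 230, 231, 233, 232, 229, 231, 233, 230, 208, 172, 176, 177, 176, 177, 176, 135, 79, 77, 81, 79, 78, 77, 79, 79, 78, 79, 79]
200 [74, 79, 83, 78, 74, 70, 124, 179, 179, 175, 176, 177, 178, 176, 172, 202, 245, 240, 237, 235, 237, 236, 238, 239, 240, 237] [232, 233, 231, 229, 232, 231, 212, 163, 170, 171, 171, 173, 172, 138, 77, 75, 75, 75, 76, 75, 74, 74, 74, 73, 74, 74, 74, 76]
215 [76, 76, 75, 76, 77, 77, 79, 150, 176, 175, 172, 173, 173, 173, 172, 173, 221, 243, 238, 233, 236, 236, 236, 238, 238, 239] [234, 232, 231, 231, 235, 223, 157, 166, 168, 169, 171, 173, 141, 76, 71, 71, 70, 70, 71, 69, 71, 73, 73, 72, 71, 71, 71, 68]
```

View pics/w2.png

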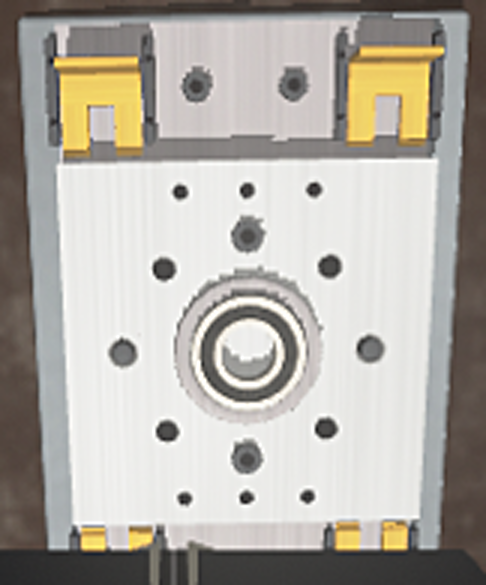

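```bash
python3 - <<'E'
from h import *
w=dict(np.load("w2.npz"))
f=lambda u,v,z=.029:np.round(atz(w,(u,v),z)[:2],4)
L=[f(u,v) for u,v in((281,110),(283,150),(285.3,200),(286.3,215))]
R=[f(u,v) for u,v in((407.3,110),(405.4,150),(402.6,200),(401.7,215))]
T=[f(262+a/3,45+b/3) for a,b in((70,160),(150,160),(350,160),(430,158))]
B=[f(262+a/3,45+b/3) for a,b in((80,523),(410,521))]
for n,a in zip("LRTB",(L,R,T,B)):
    a=np.array(a); print(n,a.tolist()); 
    d=a[-1]-a[0]; print(np.arctan2(d[1],d[0]))
print("bearing",f(262+248/3,45+350/3,.036))
for n,a in dict(NLtab=(60,140,62),FLtab=(348,444,50)).items():
    print(n,f(262+a[0]/3,45+a[2]/3,.038),f(262+a[1]/3,45+a[2]/3,.038))
E
```

```text
L [[0.4518, 0.1825], [0.4507, 0.1288], [0.4488, 0.0565], [0.4487, 0.0335]]
-1.5915986947410035
R [[0.6224, 0.1759], [0.6214, 0.122], [0.6197, 0.0495], [0.6192, 0.0265]]
-1.5922120615724447
T [[0.4586, 0.1973], [0.4943, 0.1958], [0.5835, 0.1923], [0.6193, 0.192]]
-0.03296875918975016
B [[0.4517, 0.0266], [0.6148, 0.0209]]
-0.03493366723012941
bearing [0.5357 0.11  ]
NLtab [0.458  0.2368] [0.4921 0.2354]
FLtab [0.5807 0.2368] [0.6217 0.2354]
```

{"name": "carry_out", "arguments": {
  "commands": [
    [[0.0146, -0.0063, 0.05], 0, 0],
    [[0.0146, -0.0063, 0.05], 0, 0],
    [[0.0146, -0.0063, 0.05], 0, 0],
    [[0.0146, -0.0063, 0.05], 0, 0],
    [[0.0146, -0.0063, 0.05], 0, 0],
    [[0, 0, 0], 0, 0],
    [[0, 0, 0.002], 0, 0],
    [[0, 0, 0.001], 0, 0],
    [[0, 0, 0.001], 0, 0],
    [[0, 0, 0], 0, 0]
  ]
}}

```text
time: 6.05
tool_pos: [0.4713, 0.1741, 0.0505]
tool_rot: [3.14, -0.0, 1.53]
contact_force: [-0.4, -0.8, -0.2]
opening: 0.0004
grip_force: 0.0
```

{"name": "carry_out", "arguments": {
  "commands": [
    [[0.002, 0, 0.001], 0, 0],
    [[0, 0, 0.001], 0, 0],
    [[0, 0, 0.001], 0, 0],
    [[0, 0, 0.001], 0, 0],
    [[0, 0, 0], 0, 0]
  ]
}}

```text
time: 6.68
tool_pos: [0.4709, 0.1763, 0.0462]
tool_rot: [3.141, 0.0, 1.531]
contact_force: [-2.4, -0.5, 7.4]
opening: 0.0009
grip_force: 3.6
```

{"name": "carry_out", "arguments": {
  "commands": [
    [[0, 0, 0.001], 0, 0],
    [[0, 0, 0], 0, 0]
  ]
}}

```text
time: 6.92
tool_pos: [0.4709, 0.1763, 0.0462]
tool_rot: [3.141, -0.0, 1.531]
contact_force: [-5.1, -1.4, 16.7]
opening: 0.0005
grip_force: 8.4
```

{"name": "carry_out", "arguments": {
  "commands": [
    [[0, 0, -0.012], 0, 0],
    [[0.0009, 0.0442, 0], 0, 0],
    [[0.0009, 0.0442, 0], 0, 0],
    [[0.0009, 0.0442, 0], 0, 0],
    [[0, 0, 0], 0, 0],
    [[0, 0, 0.007], 0, 0],
    [[0, 0, 0.002], 0, 0],
    [[0, 0, 0.001], 0, 0],
    [[0, 0, 0.001], 0, 0],
    [[0, 0, 0], 0, 0],
    [[0, 0, 0], 0, 0]
  ]
}}

```text
time: 8.3
tool_pos: [0.603, 0.1739, 0.0463]
tool_rot: [-3.141, -0.0, 1.531]
contact_force: [-3.1, 0.0, 6.0]
opening: 0.0004
grip_force: 2.9
```

{"name": "carry_out", "arguments": {
  "commands": [
    [[0, 0, 0.001], 0, 0],
    [[0, 0, 0], 0, 0]
  ]
}}

```text
time: 8.55
tool_pos: [0.6031, 0.1738, 0.0462]
tool_rot: [-3.141, -0.0, 1.531]
contact_force: [-5.6, -0.5, 11.2]
opening: 0.0006
grip_force: 6.1
```

{"name": "carry_out", "arguments": {
  "commands": [
    [[0, 0, -0.012], 0, 0],
    [[-0.044, 0.0007, 0], 0, 0],
    [[-0.044, 0.0007, 0], 0, 0],
    [[-0.044, 0.0007, 0], 0, 0],
    [[0, 0, 0], 0, 0],
    [[0, 0, 0.007], 0, 0],
    [[0, 0, 0.002], 0, 0],
    [[0, 0, 0.001], 0, 0],
    [[0, 0, 0.001], 0, 0],
    [[0, 0, 0.001], 0, 0],
    [[0, 0, 0], 0, 0]
  ]
}}

```text
time: 9.93
tool_pos: [0.6002, 0.0427, 0.0462]
tool_rot: [3.141, -0.001, 1.532]
contact_force: [-3.4, 2.3, 11.3]
opening: 0.0007
grip_force: 5.8
```

{"name": "carry_out", "arguments": {
  "commands": [
    [[0, 0, -0.012], 0, 0],
    [[-0.0009, -0.0441, 0], 0, 0],
    [[-0.0009, -0.0441, 0], 0, 0],
    [[-0.0009, -0.0441, 0], 0, 0],
    [[0, 0, 0], 0, 0],
    [[0, 0, 0.007], 0, 0],
    [[0, 0, 0.002], 0, 0],
    [[0, 0, 0.001], 0, 0],
    [[0, 0, 0.001], 0, 0],
    [[0, 0, 0.001], 0, 0],
    [[0, 0, 0], 0, 0]
  ]
}}

```text
time: 11.3
tool_pos: [0.4685, 0.0441, 0.0449]
tool_rot: [3.14, 0.0, 1.531]
contact_force: [0.4, -1.3, 4.8]
opening: 0.0007
grip_force: 1.9
```

NR is already 1.3 mm lower at only 4.8 N. I'll press further to confirm.

{"name": "carry_out", "arguments": {
  "commands": [
    [[0, 0, 0.001], 0, 0],
    [[0, 0, 0.001], 0, 0],
    [[0, 0, 0.001], 0, 0],
    [[0, 0, 0.001], 0, 0],
    [[0, 0, 0], 0, 0]
  ]
}}

```text
time: 11.92
tool_pos: [0.4683, 0.044, 0.0422]
tool_rot: [3.14, 0.001, 1.531]
contact_force: [-4.0, -2.2, 21.1]
opening: 0.0003
grip_force: 10.9
```

NR rocks down 4 mm at about 5 N and then bottoms out, so its shim is the one to push. I'll lift, go outside its tab and descend there.

{"name": "carry_out", "arguments": {
  "commands": [
    [[0, 0, -0.03], 0, 0],
    [[-0.031, 0.0002, 0], 0, 0],
    [[-0.031, 0.0002, 0], 0, 0],
    [[-0.031, 0.0002, 0], 0, 0],
    [[0, 0, 0], 0, 0],
    [[0, 0, 0.02], 0, 0],
    [[0, 0, 0.01], 0, 0],
    [[0, 0, 0], 0, 0]
  ]
}}

```text
time: 12.92
tool_pos: [0.4642, -0.0478, 0.0399]
tool_rot: [-3.139, -0.001, 1.531]
contact_force: [0.0, 0.3, -0.3]
opening: 0.0001
grip_force: 0.0
```

```bash
python3 - <<'E'
from h import *
s,w=wrist(); print(np.round(s["tool_pos"],4),np.round(s["contact_force"],1),s["time"])
a=w["pixels"][:,:,::-1]; c=robot.read_camera("scene"); b=cv2.resize(c["pixels"][170:290,230:390,::-1],(640,480),interpolation=cv2.INTER_CUBIC)
cv2.imwrite("pics/w3.png",cv2.resize(a,None,fx=1.2,fy=1.2)); cv2.imwrite("pics/s3.png",b)
E
```

```text
[ 0.4642 -0.0478  0.0399] [ 0.   0.3 -0.3] 12.925
```

View pics/w3.png

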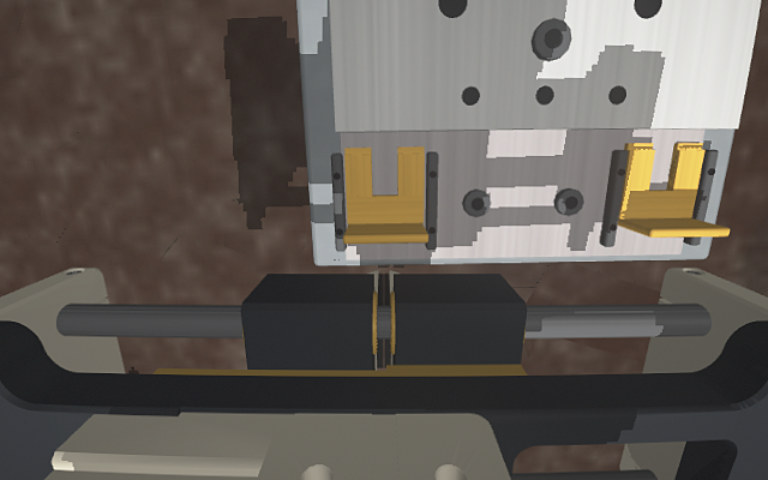

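View pics/s3.png

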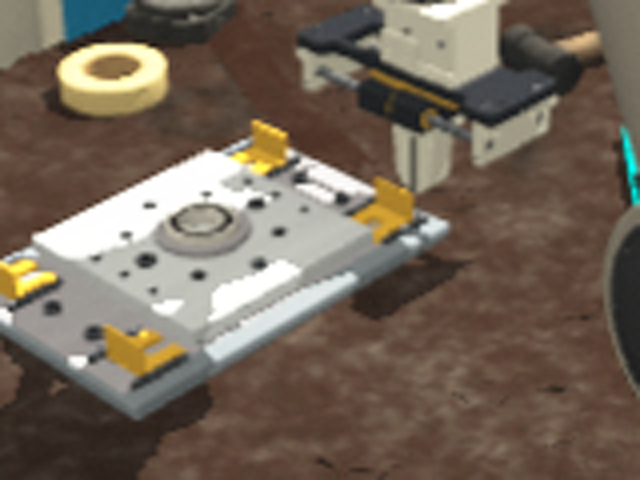

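The fingertips stand centred behind the near-right shim's tab (wrist view: tab at (386,240), fingers at x≈384). The scene crop also shows them outside that tab. Next I'll push along tool +x.

{"name": "carry_out", "arguments": {
  "commands": [
    [[0.008, 0, 0], 0, 0],
    [[0.008, 0, 0], 0, 0],
    [[0.005, 0, 0], 0, 0],
    [[0.005, 0, 0], 0, 0],
    [[0.005, 0, 0], 0, 0],
    [[0.005, 0, 0], 0, 0],
    [[0.005, 0, 0], 0, 0],
    [[0.005, 0, 0], 0, 0],
    [[0.004, 0, 0], 0, 0],
    [[0.003, 0, 0], 0, 0],
    [[0.002, 0, 0], 0, 0],
    [[0, 0, 0], 0, 0]
  ]
}}

```text
time: 14.52
tool_pos: [0.467, 0.0065, 0.0407]
tool_rot: [-3.141, -0.0, 1.531]
contact_force: [0.5, -0.1, -0.2]
opening: 0.0003
grip_force: 0.0
```

{"name": "carry_out", "arguments": {
  "commands": [
    [[0.002, 0, 0], 0, 0],
    [[0.002, 0, 0], 0, 0],
    [[0.001, 0, 0], 0, 0],
    [[0.001, 0, 0], 0, 0],
    [[0, 0, 0], 0, 0]
  ]
}}

```text
time: 15.15
tool_pos: [0.4672, 0.0115, 0.0407]
tool_rot: [-3.141, 0.001, 1.531]
contact_force: [-2.1, -5.6, 0.3]
opening: 0.0004
grip_force: 3.2
```

```bash
python3 - <<'E'
from h import *
c=robot.read_camera("scene"); s,w=wrist()
b=cv2.resize(c["pixels"][190:260,260:370,::-1],(660,420),interpolation=cv2.INTER_CUBIC)
cv2.imwrite("pics/s4.png",b)
print(s["time"])
E
```

```text
15.2
```

View pics/s4.png

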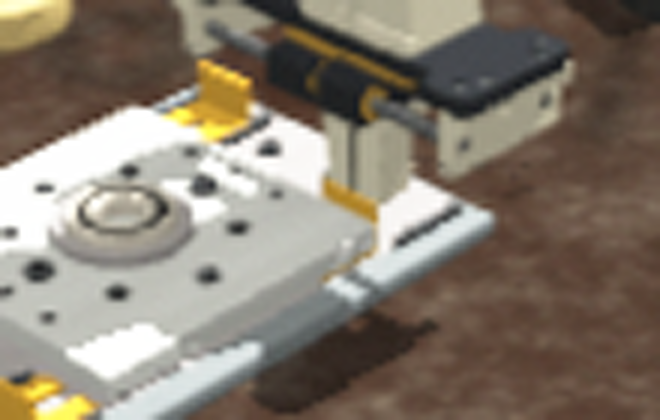

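{"name": "carry_out", "arguments": {
  "commands": [
    [[0.001, 0, 0], 0, 0],
    [[0, 0, 0], 0, 0]
  ]
}}

```text
time: 15.5
tool_pos: [0.467, 0.0123, 0.0407]
tool_rot: [-3.141, 0.002, 1.532]
contact_force: [-1.6, -8.6, 1.8]
opening: 0.0007
grip_force: 4.0
```

{"name": "carry_out", "arguments": {
  "commands": [
    [[0.001, 0, 0], 0, 0],
    [[0, 0, 0], 0, 0]
  ]
}}

```text
time: 15.75
tool_pos: [0.4669, 0.013, 0.0407]
tool_rot: [-3.14, 0.002, 1.532]
contact_force: [-2.7, -10.9, 1.4]
opening: 0.0004
grip_force: 5.1
```

{"name": "carry_out", "arguments": {
  "commands": [
    [[0.001, 0, 0], 0, 0],
    [[0, 0, 0], 0, 0]
  ]
}}

```text
time: 16.0
tool_pos: [0.4669, 0.0131, 0.0407]
tool_rot: [-3.14, 0.003, 1.532]
contact_force: [-3.3, -15.3, 2.0]
opening: 0.0003
grip_force: 7.9
```

{"name": "carry_out", "arguments": {
  "commands": [
    [[-0.01, 0, 0], 0, 0],
    [[-0.03, 0, 0], 0, 0],
    [[-0.02, 0, -0.04], 0, 0],
    [[0, 0, -0.04], 0, 0],
    [[0, 0, 0], 0, 0]
  ]
}}

```text
time: 16.62
tool_pos: [0.4669, -0.0454, 0.1233]
tool_rot: [3.135, 0.001, 1.53]
contact_force: [-0.5, -0.2, -0.5]
opening: 0.0004
grip_force: 0.0
```

```bash
python3 - <<'E'
from h import *
s,w=wrist(); print(np.round(s["tool_pos"],4),s["time"],np.round(s["contact_force"],1)); save(w,"w5.png",crop=(200,0,640,240),k=1.8)
E
```

```text
[ 0.4669 -0.0454  0.1233] 16.625 [-0.5 -0.2 -0.5]
```

View pics/w5.png

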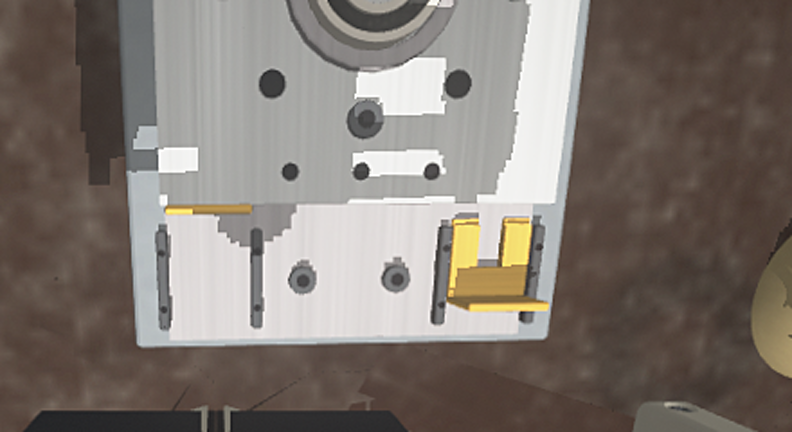

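The tab now lies flat on the plate edge at about (208,210) in the crop, and the far-right shim has not moved. Next is the proof press.

{"name": "carry_out", "arguments": {
  "commands": [
    [[0.045, -0.0014, 0], 0, 0],
    [[0.045, -0.0014, 0], 0, 0],
    [[0, 0, 0.03], 0, 0],
    [[0, 0, 0.03], 0, 0],
    [[0, 0, 0.012], 0, 0],
    [[0, 0, 0], 0, 0],
    [[0, 0, 0.001], 0, 0],
    [[0, 0, 0.001], 0, 0],
    [[0, 0, 0.001], 0, 0],
    [[0, 0, 0], 0, 0]
  ]
}}

```text
time: 17.92
tool_pos: [0.4662, 0.0453, 0.0461]
tool_rot: [3.141, 0.0, 1.531]
contact_force: [-0.3, -1.1, 2.8]
opening: 0.0005
grip_force: 1.4
```

{"name": "carry_out", "arguments": {
  "commands": [
    [[0.001, 0.001, 0.001], 0, 0],
    [[0, 0, 0.001], 0, 0],
    [[0, 0, 0], 0, 0],
    [[0, 0, 0], 0, 0],
    [[0, 0, 0], 0, 0],
    [[0, 0, 0], 0, 0],
    [[0, 0, 0], 0, 0]
  ]
}}

```text
time: 18.8
tool_pos: [0.4664, 0.0455, 0.0456]
tool_rot: [-3.141, 0.002, 1.531]
contact_force: [-8.7, -6.5, 26.7]
opening: 0.0002
grip_force: 13.0
```

The corner held 27 N with about 0.5 mm of give, so it no longer rocks. I'll lift clear.

{"name": "carry_out", "arguments": {
  "commands": [
    [[0, 0, -0.01], 0, 0],
    [[0, 0, -0.05], 0, 0],
    [[0, 0, -0.05], 0, 0],
    [[-0.04, 0, -0.05], 0, 0],
    [[-0.05, 0, -0.03], 0, 0],
    [[-0.03, 0, 0], 0, 0],
    [[0, 0, 0], 0, 0],
    [[0, 0, 0], 0, 0]
  ]
}}

```text
time: 19.8
tool_pos: [0.4619, -0.0719, 0.2321]
tool_rot: [-3.141, -0.001, 1.531]
contact_force: [0.7, -0.3, 0.0]
opening: 0.0004
grip_force: 0.0
```

```bash
python3 - <<'E'
from h import *
s,w=wrist(); print(np.round(s["tool_pos"],4),s["time"],np.round(s["contact_force"],1)); save(w,"w6.png",k=1.25)
E
```

```text
[ 0.4619 -0.0719  0.2321] 19.8 [ 0.7 -0.3  0. ]
```

View pics/w6.png

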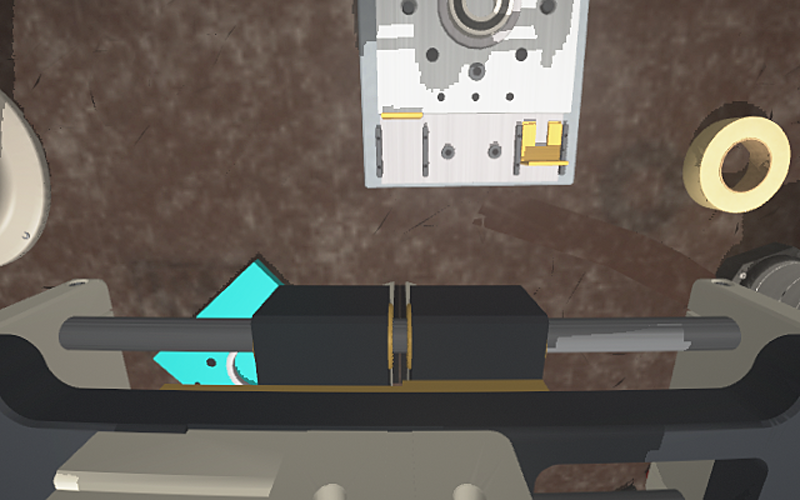

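The near-right tab at (402,115) is still on the plate edge, the far-right shim is in place, and the arm is clear. I'll hand in now.

```bash
python3 -c "
from cell import robot
print(robot.hand_in())"
```

```text
the job is handed in; nothing more can be done
None
```

The near-right corner was the one that rocked; I pushed its shim home until the tab lay flat on the plate's edge, a 27 N proof press then gave only about 0.5 mm, and I moved the arm clear and handed the job in at about 20 s.

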